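Crack open the sealed bread bin

TASK

Lift the tongs off the bread bin's lid and lay them in the narrow raised utensil rest, across both of its saddles, and let go of them. Then take the lid by its knob, break it free of its sticky seal, and finish holding the lid by the knob with its front edge about 40 mm open to let the steam out: keep hold at the end, and never let the lid fly open beyond about 90 mm. Leave the other things on the table where they are.

Things in the scene. Friction and masses are not known exactly. Their poses are not given: they have to be found in the camera images.
- bin: Fixed cream plastic bread bin, 260 (own x) x 300 (own y) mm, with a flat yellow hinged lid; lid top 122 mm above the table when shut. Origin: centre of its underside. Own x points from the front (knob side) to the back, z up. The lid's hinge line runs along own y, 130 mm behind the origin (own +x), 114 mm above the table; the lid's front edge is 270 mm from it.
- lid (a joint): Lid angle in rad: 0 shut, grows as the front edge rises (0.15 = 40 mm open). Lid about 0.45 kg. A snap seal under the front edge holds it shut: pulling up at the knob takes a peak of 15 to 20 N in the first 2 mm, fading to nothing at 7 mm; the seal then pushes the lid on to 0.05 rad, and above that only 2 to 4 N are needed. Hinge free: let go, the lid falls back below 0.07 rad.
- lid_knob (a point): Foot of the lid's upright round grey knob, on the lid's top face on the knob's axis (z up along the knob). The knob is 26 mm in diameter and 36 mm high, 235 mm in front of the hinge line (own -x of the bin, on its middle line), and moves with the lid.
- tongs: Loose steel serving tongs locked shut by a ring, a straight rigid bar 220 long (own x) x 26 wide (own y) x 20 mm high, 0.14 kg, balanced about the middle; starts lying flat on the lid behind the knob. Origin: centre of the underside.
- rest: Fixed steel utensil rest: base plate 180 (own x) x 90 x 8 mm, two posts 130 mm apart along own x, each with a U-shaped saddle 12 mm thick: floor 80 mm above the table, 36 mm wide between cheeks whose tops are at 92 mm (52 mm over the outsides). The tongs lie along own x over both saddles, either way round. Free space between the posts. Origin: centre of the underside.
- shaker: Bystander, to be left alone: steel salt shaker, 40 dia x 82 high mm. Origin: centre of the underside.
- jar: Bystander, to be left alone: closed glass jar, 66 dia x 100 high mm. Origin: centre of the underside.
- mug: Bystander, to be left alone: white mug, 76 dia x 90 high mm. Origin: centre of the underside.
- bottle: Bystander, to be left alone: green glass bottle, 60 dia x 190 high mm. Origin: centre of the underside.
- bowl: Bystander, to be left alone: white bowl, 120 dia x 50 high mm. Origin: centre of the underside.
- butter: Bystander, to be left alone: closed white butter box, 110 x 70 x 45 high mm. Origin: centre of the underside.
Things that resemble listed ones, but are neither listed nor needed, are in the scene too. Of the things shaped like the tongs, the steel one is meant. Leave any yellow look-alike of the rest alone.

How it is judged (in metres and radians):
On the way, in this order (a step that is already met when the one before it is completed fails the run):
1. the tongs lie in both saddles of the rest, released, with the lid still shut (x of tongs in the frame of rest between -0.03 and 0.03 m and y of tongs in the frame of rest between -0.012 and 0.012 m and z of tongs in the frame of rest between 0.074 and 0.088 m and angle between the x axis of tongs and the x axis of rest, either way round below 0.17 rad and angle between tongs's own z axis and vertical below 0.15 rad and contact force between the fingers and tongs below 0.1 N and linear speed of tongs below 0.03 m/s and value of joint lid below 0.03 rad), for 0.2 s.
2. the lid, held by the fingers, is broken free of its seal (value of joint lid above 0.08 rad and contact force between the fingers and lid above 1 N), for 0.1 s.
At the end, for the whole second after the job is handed in: The fingers hold the lid still by its knob (over 1 N) at 0.095 to 0.215 rad (front edge about 25 to 58 mm open); the tongs lie released in both saddles of the rest, within 30 mm along, 12 mm across and 0.17 rad of its middle line, touching neither lid nor fingers (x of tongs in the frame of rest between -0.03 and 0.03 m and y of tongs in the frame of rest between -0.012 and 0.012 m and z of tongs in the frame of rest between 0.074 and 0.088 m and angle between the x axis of tongs and the x axis of rest, either way round below 0.17 rad and angle between tongs's own z axis and vertical below 0.15 rad and contact force between the fingers and tongs below 0.1 N and linear speed of tongs below 0.03 m/s and value of joint lid between 0.095 and 0.215 rad and velocity of joint lid between -0.05 and 0.05 rad/s and contact force between the fingers and lid above 1 N and contact force between tongs and lid below 0.1 N and horizontal distance between the grasp point and lid_knob below 0.06 m); the arm keeps its last pose, push and grip.
It fails at once if the lid flies open beyond about 90 mm (0.35 rad) (value of joint lid above 0.35 rad).
It fails at once if the tongs are dropped onto the table (height (world z) of tongs below 0.05 m).
It fails at once if a bystander is moved by more than 30 mm (distance of any of shaker, jar, mug, bottle, bowl, butter from where it was at the start of the episode above 0.03 m).
It also fails if it takes over 56 s, if anything falls off the work surface, if the arm or the gripper's body presses on something with over 40 N, if the wrist force passes 120 N, or if a joint passes its speed limit or range.

ROBOT

A 6-joint arm with a two-finger parallel gripper is mounted at the origin on the work surface. World frame = base frame: x ahead of the robot, y to its left, z up, the work surface at z = 0. Lengths are in m, angles in degrees, forces in N, time in s.
With the tool pointing down it reaches from about 0.4 to 0.825 m from the base axis. Payload 7 kg.
Tool frame: the origin (TCP) lies between the finger pads; the fingertips stand 17 mm ahead of it and the grasp point (between the pads) lies 2 mm behind it; x points along the fingers, y is the direction in which the jaws open and shut, and the axes are right-handed (so a half turn about x gives the same grasp; the last joint's range is limited). The gripper opens to 88 mm and grips with 3 to 60 N. Pads are 19 mm wide; open, the fingers measure 130 mm over their backs; the gripper's body (78 mm by 193 mm) begins 47 mm behind the grasp point.
Start: joints at [84.803, 20.546, 0.682, 0, -70.136, -16.507], TCP at [0.25, 0.627, 0.22] pointing down, gripper open.
Joint ranges: [-176.03, 176.03], [-82.01, 121.73], [-58.28, 71.71], [-173.87, 95.51], [-174.79, -0.11], [-173.66, 173.66]. Speed limits (degrees/s): [136.94, 136.94, 172.46, 180, 180, 180].

INTERFACE

Orientations are given as [roll, pitch, yaw] about the fixed x, y, z axes, in that order (R = Rz(yaw) Ry(pitch) Rx(roll)).
In Python, from plant import r gives the robot as it stands.
- The arm moves only by the shell command python3 -m jog 'ROWS' [FORCE]. ROWS is a JSON object of lists of equal length, an entry for each row: "fingers": the opening, from 0 (shut) to 1 (fully open); "dp": the shift along the tool's x, y, z in mm, a list of three; "twist": the turn about the tool's x in degrees. In form: {"fingers": [fingers, ...], "dp": [[dx, dy, dz], ...], "twist": [twist, ...]}. A call has exactly 5 rows; each row is the pose to reach, as a shift and turn from the pose measured when the call began, along the tool's axes at that moment; what a row does not reach only later rows make up. A row lasts 1/10 s, in which the tool goes at most 50 mm and 8.59 degrees, less where a joint would pass 70% of its speed; a pose out of reach is approached as far as the arm can. A call with a gripper value outside its range is refused whole. The fingers move at their own pace and stop on an object; FORCE is the grip in N (left out, the last holds). Time passes only in rows, so rows that repeat a pose let the fingers close, or fill a call up. It gives the time, the measured TCP pose, the force and the opening at its end, in the units of the state.
- r.get_state(): the state, without advancing time (a new reading comes with each control period).
- r.capture(name): name is "side" or "top"; returns a dict with "frame" (400x640x3 uint8, red, green, blue), "intrinsics" (3x3 intrinsics, pixels), "pose" (4x4, takes a point from camera to world coordinates). Camera axes: x right, y down, z forward; pixel columns grow to the right and rows downward; lengths in m; the calibration is good to about 2 mm. A picture is of the moment at which its call begins. There is no depth.
- r.close_job(): hands the job in, once; it reports no verdict.
The state is a dict: "time_s": time; "joints": joint angles; "qd": joint speeds; "joint_torque": joint torques, N m; "tcp_pos": TCP position; "eef_rot": TCP orientation; "contact_force": force on the tool from outside, world axes, zero at the start; "moment": the same for the moment, N m; "gripper_width": finger opening in m.
Only numpy, scipy, OpenCV 4.12 (cv2) and the standard library are available. Lean on these libraries where they do the work, as an engineer would, in place of code of your own. Each camera call takes 0.05 s, during which the arm holds its last target. There are 200 camera calls.

## Working session

There is one attempt and no reset: what is moved stays moved. The work goes in short steps, Python scripts to look and compute and a shell command to move; the robot and the scene stay as the last step left them, time stands still between calls to the robot, and variables do not carry over. Pictures are saved under pics/ and viewed, on a budget of 10 in all, crops included, one or two more only if the job needs it, and the job is handed in when it is done.

```bash
ls; mkdir -p pics; cat > h.py <<'E'
import numpy as np, cv2
from plant import r
def cap(n,f=None):
    d=r.capture(n)
    if f: cv2.imwrite('pics/'+f,cv2.cvtColor(d['frame'],cv2.COLOR_RGB2BGR))
    np.savez('pics/'+n+'.npz',**d)
    return d
def ray(d,uv,z):
    K,P=np.array(d['intrinsics']),np.array(d['pose'])
    uv=np.atleast_2d(uv).astype(float)
    v=(P[:3,:3]@np.linalg.inv(K)@np.c_[uv,np.ones(len(uv))].T).T
    o=P[:3,3]; t=(z-o[2])/v[:,2]
    return o+v*t[:,None]
def proj(d,p):
    K,P=np.array(d['intrinsics']),np.array(d['pose'])
    c=(np.atleast_2d(p)-P[:3,3])@P[:3,:3]; q=c@K.T
    return q[:,:2]/q[:,2:]
E
python3 - <<'E'
from h import *
for n in('top','side'):
    d=cap(n,n+'0.png'); print(n,np.round(d['pose'],3).tolist(),np.round(d['intrinsics'],1).tolist())
print(r.get_state())
E
```

```text
pics
top [[0.014, -0.983, 0.181, 0.249], [-1.0, -0.017, -0.012, -0.007], [0.015, -0.181, -0.983, 1.6], [0.0, 0.0, 0.0, 1.0]] [[409.5, 0.0, 318.0], [0.0, 409.5, 201.4], [0.0, 0.0, 1.0]]
side [[0.78, -0.399, 0.482, -0.137], [-0.626, -0.494, 0.604, -0.845], [-0.004, -0.773, -0.635, 0.999], [0.0, 0.0, 0.0, 1.0]] [[408.8, 0.0, 317.9], [0.0, 408.8, 195.5], [0.0, 0.0, 1.0]]
{'time_s': 0.1, 'joints': array([ 8.48051287e+01,  2.05873713e+01,  6.36621156e-01, -1.69816184e-02,
       -7.01383166e+01, -1.65075207e+01]), 'qd': array([ 0.00646265, -0.14461176,  0.15792478,  0.07889798, -0.03313969,
       -0.00824625]), 'joint_torque': array([-1.31422610e-03, -5.84162700e+01,  2.93751615e+01,  7.01537937e+00,
        1.01529653e-02, -5.36487744e-05]), 'tcp_pos': array([0.24946029, 0.62669157, 0.21930009]), 'eef_rot': array([  96.34696463,   89.90951334, -105.36120932]), 'contact_force': array([-0.61534038, -0.46906652, -0.21802352]), 'moment': array([-0.0103344 ,  0.01815789, -0.00693212]), 'gripper_width': 0.0873819495231641}
```

View pics/top0.png

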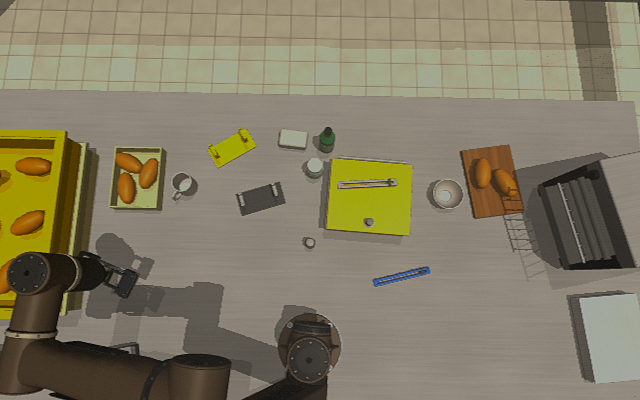

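View pics/side0.png

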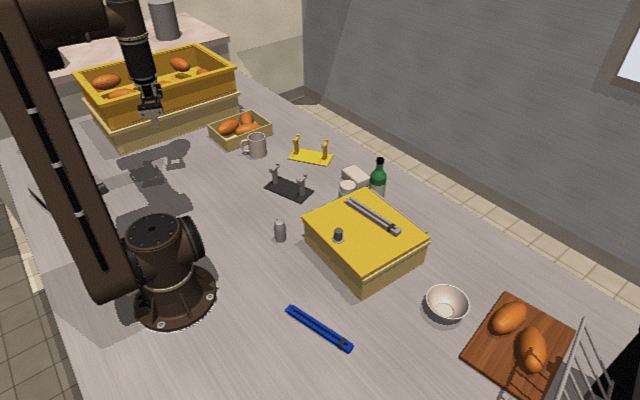

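The top view shows the steel tongs on the yellow lid at (367,184), the knob at (369,222) and the grey rest at (260,198). There are two look-alikes: blue tongs at (401,276) and a yellow rest at (231,148). The steel tongs and the grey rest fit the description. Next I measure these and confirm them in an enlarged crop.

```bash
cat > m.py <<'E'
from h import *
d=dict(np.load('pics/top.npz')); f=d['frame']; hsv=cv2.cvtColor(f,cv2.COLOR_RGB2HSV)
def big(m,x0,y0,x1,y1):
    w=np.zeros_like(m); w[y0:y1,x0:x1]=m[y0:y1,x0:x1]
    c=max(cv2.findContours(w,cv2.RETR_EXTERNAL,cv2.CHAIN_APPROX_NONE)[0],key=cv2.contourArea); return c
yel=cv2.inRange(hsv,(22,120,90),(35,255,255))
c=big(yel,318,150,420,245); lid=cv2.boxPoints(cv2.minAreaRect(c)); print('lid',lid.round(1).tolist(),ray(d,lid,.122).round(3).tolist())
L=np.zeros_like(yel); cv2.fillPoly(L,[cv2.convexHull(c)],255); L=cv2.erode(L,np.ones((3,3)))
lo=cv2.inRange(hsv,(0,0,0),(180,110,255))&L
ov=f.copy(); cv2.drawContours(ov,[c],-1,(255,0,0),1)
for c in cv2.findContours(lo,cv2.RETR_EXTERNAL,cv2.CHAIN_APPROX_NONE)[0]:
    if cv2.contourArea(c)<8: continue
    rc=cv2.minAreaRect(c); b=cv2.boxPoints(rc); print('on lid',rc,cv2.contourArea(c)); print(ray(d,b,.142).round(3).tolist())
    cv2.drawContours(ov,[c],-1,(255,0,255),1)
g=cv2.inRange(cv2.cvtColor(f,cv2.COLOR_RGB2GRAY),0,85)
c=big(g,228,175,292,222); rc=cv2.minAreaRect(c); b=cv2.boxPoints(rc); print('rest',rc,ray(d,b,.008).round(3).tolist())
cv2.drawContours(ov,[c],-1,(0,255,0),1)
k=cv2.resize(ov[150:250,220:420],None,fx=4,fy=4,interpolation=cv2.INTER_CUBIC)
s=np.load('pics/side.npz')['frame'][150:300,240:440]
cv2.imwrite('pics/crop1.png',cv2.cvtColor(k[:,:],cv2.COLOR_RGB2BGR))
E
python3 m.py
```

```text
lid [[325.79998779296875, 228.5], [331.3999938964844, 157.8000030517578], [414.6000061035156, 164.39999389648438], [409.0, 235.1999969482422]] [[0.422, -0.055, 0.122], [0.689, -0.073, 0.122], [0.669, -0.385, 0.122], [0.403, -0.357, 0.122]]
on lid ((368.5, 222.5), (9.0, 9.0), 90.0) 68.0
[[0.46, -0.191, 0.142], [0.461, -0.224, 0.142], [0.428, -0.223, 0.142], [0.428, -0.191, 0.142]]
on lid ((367.0860595703125, 183.220703125), (7.141079425811768, 60.07495880126953), 87.1375961303711) 363.5
[[0.594, -0.093, 0.142], [0.61, -0.313, 0.142], [0.583, -0.314, 0.142], [0.568, -0.094, 0.142]]
rest ((260.2929992675781, 198.2961883544922), (22.62973976135254, 45.31591033935547), 73.61045837402344) [[0.567, 0.301, 0.008], [0.622, 0.131, 0.008], [0.535, 0.103, 0.008], [0.481, 0.271, 0.008]]
```

View pics/crop1.png

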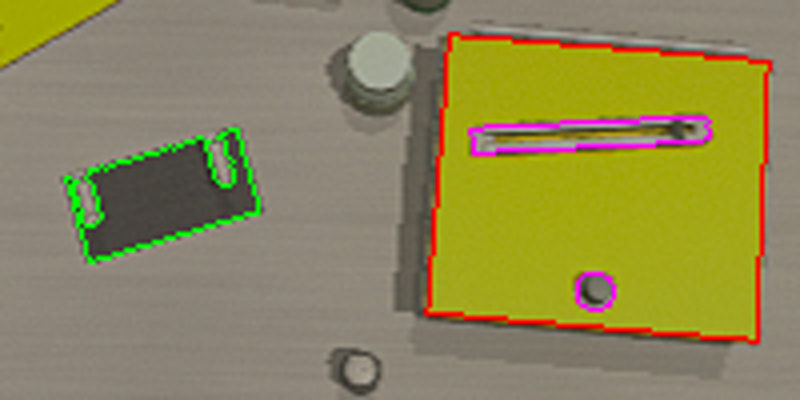

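```bash
cat > go.py <<'E'
# usage: go.py x y z yaw  -> dp (mm, tool axes) and twist so the tool y (jaws) lies along world yaw
import sys; from h import *; from scipy.spatial.transform import Rotation as Ro
s=r.get_state(); R=Ro.from_euler('xyz',s['eef_rot'],degrees=True).as_matrix()
x,y,z,w=map(float,sys.argv[1:5])
print('t',s['time_s'],'tcp',s['tcp_pos'].round(4),'xax',R[:,0].round(3),'jaw yaw',np.degrees(np.arctan2(R[1,1],R[0,1])).round(2),'F',np.round(s['contact_force'],1),'w',round(s['gripper_width'],4),'j',np.round(s['joints'],1))
print('dp',(R.T@(np.array([x,y,z])-s['tcp_pos'])*1000).round(1))
v=R.T@[np.cos(np.radians(w)),np.sin(np.radians(w)),0]
t=np.degrees(np.arctan2(v[2],v[1])); print('twist',round(t,1),'or',round((t+180)%360-(360 if t>0 else 0),1))
E
python3 go.py 0.589 -0.2035 0.22 4
python3 - <<'E'
from h import *
d=dict(np.load('pics/top.npz'))
print('saddles',ray(d,[[242.5,200.75],[275.25,191.25]],.085).round(4))
s=dict(np.load('pics/side.npz')); hsv=cv2.cvtColor(s['frame'],cv2.COLOR_RGB2HSV)
for n,p in dict(tA=[.581,-.0935,.142],tB=[.5965,-.3135,.142],knobtop=[.445,-.207,.158],rest=[.551,.2015,.008],s1=[.571,.139,.09],s2=[.531,.263,.09]).items(): print(n,proj(s,p).round(1),proj(d,p).round(1))
for n,p,z in(('bottle',[327,132],.19),('jar',[315,165],.1),('shaker',[309,242],.082),('bowl',[447,193],.05)): print(n,ray(d,p,z).round(3))
E
```

```text
t 0.1 tcp [0.2495 0.6267 0.2193] xax [-0.    -0.002 -1.   ] jaw yaw -111.71 F [-0.6 -0.5 -0.2] w 0.0874 j [ 84.8  20.6   0.6  -0.  -70.1 -16.5]
dp [ 4.000e-01  6.457e+02 -6.225e+02]
twist -115.7 or 64.3
saddles [[0.5261 0.2579 0.085 ]
 [0.5647 0.1364 0.085 ]]
tA [[346.2 196.8]] [[337.1 184.7]]
tB [[399.3 231.3]] [[397.1 181.7]]
knobtop [[337.6 230.3]] [[369.  221.6]]
rest [[288.5 188.9]] [[260.4 198.4]]
s1 [[301.6 177.6]] [[274.5 189.3]]
s2 [[273.9 166.4]] [[241.  199.2]]
bottle [[ 0.765 -0.053  0.19 ]]
jar [[ 0.666 -0.012  0.1  ]]
shaker [[0.376 0.006 0.082]]
bowl [[ 0.577 -0.526  0.05 ]]
```

```bash
python3 -m jog '{"fingers":[1,1,1,1,1],"dp":[[-6,34,-33],[-12,68,-66],[-18,102,-99],[-24,136,-132],[-30,170,-165]],"twist":[3,6,9,12,15]}'; python3 go.py 0.589 -0.2035 0.25 4
```

```text
time_s: 0.6
tcp_pos: [0.3401, 0.4058, 0.2495]
eef_rot: [107.6, 89.9, -109.2]
contact_force: [0.8, -0.0, -0.1]
gripper_width: 0.0876
t 0.6 tcp [0.3401 0.4058 0.2495] xax [-0.001 -0.002 -1.   ] jaw yaw -126.81 F [ 0.8 -0.  -0.1] w 0.0876 j [ 71.3   5.8 -14.9  -0.  -69.5 -18.1]
dp [ 5.000e-01  3.387e+02 -5.643e+02]
twist -130.8 or 49.2
```

```bash
python3 -m jog '{"fingers":[1,1,1,1,1],"dp":[[0,25,-41],[0,50,-82],[0,75,-123],[0,100,-164],[0,125,-206]],"twist":[4,8,12,16,20]}'; python3 go.py 0.589 -0.2035 0.22 4
```

```text
time_s: 1.1
tcp_pos: [0.4302, 0.1804, 0.25]
eef_rot: [128.2, 89.9, -108.7]
contact_force: [1.3, 0.4, 0.2]
gripper_width: 0.0879
t 1.1 tcp [0.4302 0.1804 0.25  ] xax [-0.001 -0.002 -1.   ] jaw yaw -146.95 F [1.3 0.4 0.2] w 0.0879 j [ 47.1  -0.7 -21.7   0.  -69.1 -14. ]
dp [  30.5   76.2 -408.3]
twist -150.9 or 29.1
```

```bash
python3 -m jog '{"fingers":[1,1,1,1,1],"dp":[[0,8,-45],[0,16,-90],[0,24,-135],[0,32,-180],[0,40,-225]],"twist":[4,8,12,16,20]}'; python3 go.py 0.589 -0.2035 0.19 4
```

```text
time_s: 1.6
tcp_pos: [0.5196, -0.032, 0.2502]
eef_rot: [146.7, 89.9, -110.5]
contact_force: [1.6, 2.0, 0.2]
gripper_width: 0.0876
t 1.6 tcp [ 0.5196 -0.032   0.2502] xax [-0.001 -0.001 -1.   ] jaw yaw -167.11 F [1.6 2.  0.2] w 0.0876 j [ 18.2   4.8 -15.9   0.1 -69.4  -5.3]
dp [  60.4  -29.4 -182.6]
twist -171.1 or 8.9
```

```bash
python3 -m jog '{"fingers":[1,1,1,1,1],"dp":[[10,-7,-46],[25,-15,-92],[40,-22,-138],[50,-29,-183],[55,-29.5,-183]],"twist":[2,4,6,8.9,8.9]}'; python3 go.py 0.589 -0.2035 0.142 4; python3 - <<'E'
from h import *
t=cap('top')['frame'][150:250,300:460]; s=cap('side')['frame'][150:280,290:450]
k=np.vstack([cv2.resize(t,(480,300)),cv2.resize(s,(480,390))[:300]])
k=np.hstack([cv2.resize(t,(400,250)),cv2.resize(s,(400,325))[:250]])
cv2.imwrite('pics/a.png',cv2.cvtColor(k,cv2.COLOR_RGB2BGR))
E
```

```text
time_s: 2.1
tcp_pos: [0.5892, -0.2082, 0.1925]
eef_rot: [109.3, 89.7, -157.0]
contact_force: [-0.3, 0.8, -1.3]
gripper_width: 0.0873
t 2.1 tcp [ 0.5892 -0.2082  0.1925] xax [-0.004 -0.002 -1.   ] jaw yaw -176.35 F [-0.3  0.8 -1.3] w 0.0873 j [ -1.5  17.1  -8.1   0.1 -65.    5.1]
dp [50.5 -0.3  4.8]
twist 179.6 or -0.4
```

View pics/a.png

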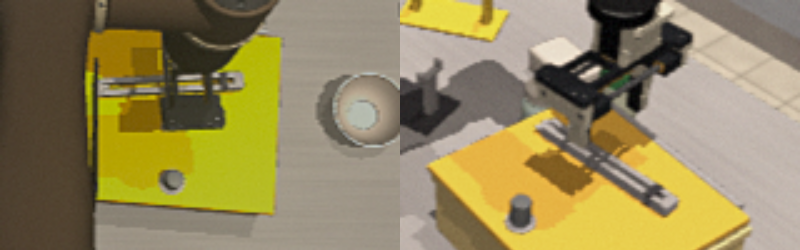

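The fingers straddle the tongs near their middle: tongs at about (110–240, 82) in the left crop, fingers on both sides in the right one. I descend and grip.

```bash
python3 -m jog '{"fingers":[1,1,1,1,1],"dp":[[15,0,4.8],[30,0,4.8],[42,0,4.8],[49,0,4.8],[49,0,4.8]],"twist":[0,0,0,0,0]}' 30; python3 -m jog '{"fingers":[0,0,0,0,0],"dp":[[0,0,0],[0,0,0],[0,0,0],[0,0,0],[0,0,0]],"twist":[0,0,0,0,0]}' 30;  python3 -m jog '{"fingers":[0,0,0,0,0],"dp":[[0,0,0],[0,0,0],[0,0,0],[0,0,0],[0,0,0]],"twist":[0,0,0,0,0]}'; python3 go.py 0.589 -0.2035 0.142 4
```

```text
time_s: 2.7
tcp_pos: [0.5872, -0.1994, 0.1437]
eef_rot: [93.4, 89.7, -172.7]
contact_force: [-0.6, -0.8, 0.7]
gripper_width: 0.0879
time_s: 3.2
tcp_pos: [0.5873, -0.1995, 0.1439]
eef_rot: [94.1, 89.7, -172.0]
contact_force: [-0.3, 0.3, 0.3]
gripper_width: 0.0533
time_s: 3.7
tcp_pos: [0.5873, -0.1995, 0.1439]
eef_rot: [93.8, 89.7, -172.3]
contact_force: [-0.0, -0.4, -0.6]
gripper_width: 0.0133
t 3.7 tcp [ 0.5873 -0.1995  0.1439] xax [-0.005 -0.001 -1.   ] jaw yaw -176.1 F [-0.  -0.4 -0.6] w 0.0133 j [ -0.7  18.9 -12.3   0.  -59.1   4.6]
dp [ 1.9 -1.4 -4.1]
twist 179.9 or -0.1
```

```bash
python3 - <<'E'
from h import *
s=cap('side')['frame'][160:270,300:440]; t=cap('top')['frame'][150:250,320:420]
k=np.hstack([cv2.resize(t,(400,400)),cv2.resize(s,(400,314)).copy() if 0 else cv2.resize(s[:, 20:130],(400,400))])
cv2.imwrite('pics/b.png',cv2.cvtColor(k,cv2.COLOR_RGB2BGR)); print(r.get_state()['gripper_width'])
E
```

```text
0.005314352716956014
```

View pics/b.png

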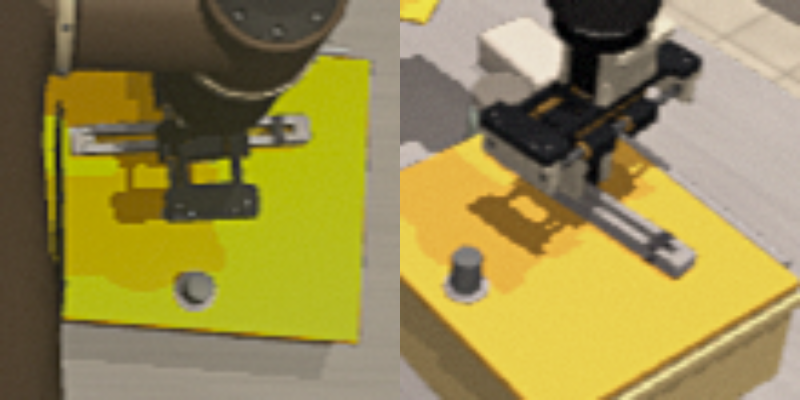

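```bash
python3 go.py 0.589 -0.2035 0.142 4; python3 - <<'E'
from h import *
d=dict(np.load('pics/side.npz')); T=r.get_state()['tcp_pos']
x0,y0,x1,y1=320,150,420,250; k=cv2.resize(d['frame'][y0:y1,x0:x1],(600,600),interpolation=cv2.INTER_CUBIC)
def mk(p,c): 
    u=proj(d,p)[0]; print(p,u.round(1)); cv2.drawMarker(k,tuple(int(v) for v in ((u-[x0,y0]+.5)*6)),c,0,14,1)
mk(T,(255,0,0)); mk(T-[0,0,.017],(0,255,0)); mk(T+[0,0,.047],(0,0,255)); mk([.581,-.0935,.142],(255,0,255)); mk([.5965,-.3135,.142],(255,0,255)); mk([.589,-.2035,.142],(255,255,255)); mk([.589,-.2035,.122],(0,0,0))
cv2.imwrite('pics/c.png',cv2.cvtColor(k,cv2.COLOR_RGB2BGR))
E
```

```text
t 3.8 tcp [ 0.5873 -0.1995  0.1439] xax [-0.005 -0.001 -1.   ] jaw yaw -176.1 F [-0.1 -0.5 -0.3] w 0.0053 j [ -0.7  18.9 -12.3   0.1 -59.1   4.6]
dp [ 1.9 -1.4 -4.1]
twist 179.9 or -0.1
[ 0.58728835 -0.19949899  0.14389067] [370.2 212.3]
[ 0.58728835 -0.19949899  0.12689067] [369.8 216.3]
[ 0.58728835 -0.19949899  0.19089067] [371.4 200.8]
[0.581, -0.0935, 0.142] [346.2 196.8]
[0.5965, -0.3135, 0.142] [399.3 231.3]
[0.589, -0.2035, 0.142] [371.5 213.2]
[0.589, -0.2035, 0.122] [371.  217.9]
```

View pics/c.png

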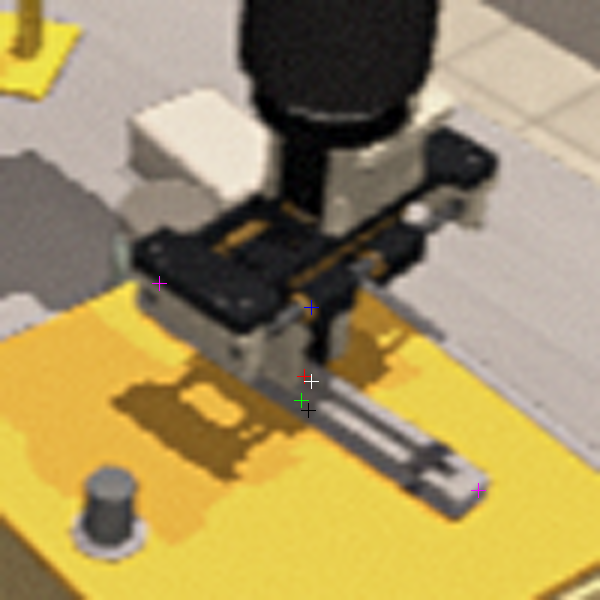

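The image is ambiguous: the near finger at (285,370) and the far finger at (335,340) seem to have the tongs between them, but the reported width is only 5 mm. A small test lift will tell.

```bash
python3 -m jog '{"fingers":[0,0,0,0,0],"dp":[[0,0,0],[0,0,0],[-15,0,0],[-30,0,0],[-30,0,0]],"twist":[0,0,0,0,0]}' 30; python3 - <<'E'
from h import *
s=cap('side')['frame'][150:250,320:420]; t=cap('top')['frame'][150:250,320:420]
k=np.hstack([cv2.resize(t,(400,400)),cv2.resize(s,(400,400),interpolation=cv2.INTER_CUBIC)])
cv2.imwrite('pics/d.png',cv2.cvtColor(k,cv2.COLOR_RGB2BGR)); print(r.get_state()['gripper_width'],r.get_state()['contact_force'])
E
```

```text
time_s: 4.3
tcp_pos: [0.5887, -0.1998, 0.1761]
eef_rot: [132.9, 89.9, -133.2]
contact_force: [-0.2, -0.1, 1.1]
gripper_width: 0.0004
0.0006148628612975776 [ 0.69010268 -0.14144921 -0.15037528]
```

View pics/d.png

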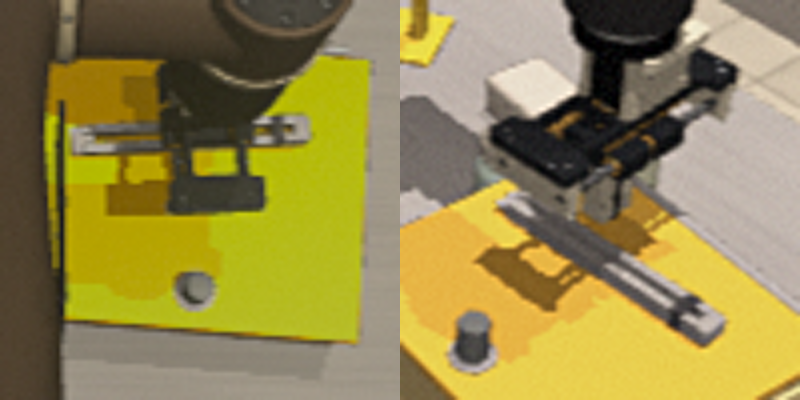

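The tongs did not come up: the fingers closed fully, so the tips must have passed above them. I'll check the gripper's real height by triangulating its near plate corners from both views.

```bash
python3 - <<'E'
from h import *
t=dict(np.load('pics/top.npz'));s=dict(np.load('pics/side.npz'))
def M(d): P=np.linalg.inv(d['pose']); return np.array(d['intrinsics'])@P[:3]
def tri(a,b):
    X=cv2.triangulatePoints(M(t),M(s),np.array(a,float).reshape(2,1),np.array(b,float).reshape(2,1)); return (X[:3]/X[3]).ravel().round(4)
T=r.get_state()['tcp_pos']; print(T,r.get_state()['joints'].round(2))
print('plate +y',tri([361.8,203],[342.5,182.5]),'plate -y',tri([386.3,201.8],[362,196]))
print('knob top check',tri([369,221.6],[337.6,230.3]))
for z in(.0,-.017,.02,.047,.07,.1): print(z,'side',proj(s,T+[0,0,z]).round(1),'top',proj(t,T+[0,0,z]).round(1),'near end',proj(s,T+[-.0965,0,z]).round(1),proj(t,T+[-.0965,0,z]).round(1))
# tongs now: check both views (ends)
f=s['frame'];k=cv2.resize(f[170:230,340:400],(600,600),interpolation=cv2.INTER_CUBIC)
for z,c in((0,(255,0,0)),(-.017,(0,255,0)),(.047,(0,0,255))):
    u=(proj(s,T+[0,0,z])[0]-[340,170]+.5)*10; cv2.drawMarker(k,tuple(int(v) for v in u),c,0,20,2)
cv2.imwrite('pics/e.png',cv2.cvtColor(k,cv2.COLOR_RGB2BGR))
E
```

```text
[ 0.58746668 -0.19938431  0.17384226] [-7.200e-01  1.747e+01 -1.009e+01  3.000e-02 -6.270e+01  4.600e+00]
plate +y [ 0.4902 -0.1671  0.2886] plate -y [ 0.494  -0.2463  0.2881]
knob top check [ 0.4452 -0.2069  0.1579]
0.0 side [[371. 205.]] top [[367.2 181.5]] near end [[347.7 218.3]] [[367.4 208.1]]
-0.017 side [[370.6 209.1]] top [[366.6 182.6]] near end [[347.5 222.5]] [[366.8 208.9]]
0.02 side [[371.5 200. ]] top [[367.9 180.2]] near end [[348.  213.3]] [[368.2 207.2]]
0.047 side [[372.2 193.2]] top [[369.  178.4]] near end [[348.4 206.4]] [[369.2 205.9]]
0.07 side [[372.8 187.2]] top [[369.9 176.8]] near end [[348.8 200.3]] [[370.2 204.7]]
0.1 side [[373.7 179.2]] top [[371.2 174.7]] near end [[349.2 192.2]] [[371.4 203.1]]
```

View pics/e.png

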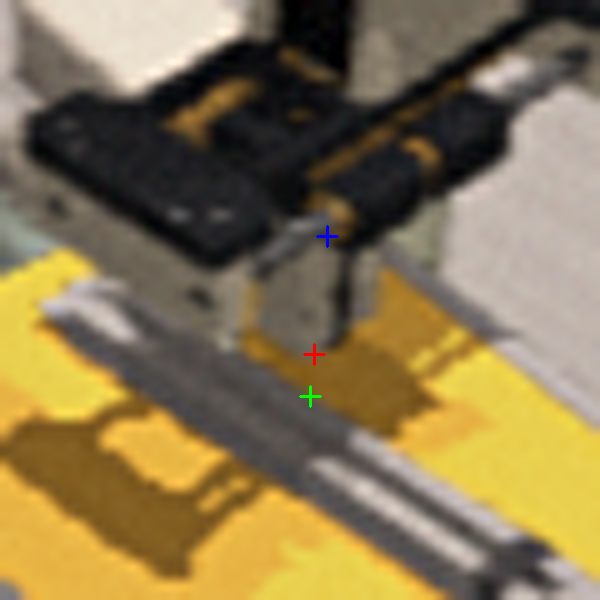

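The drawn markers show the real fingertips about level with the reported TCP, not 17 mm ahead of it. So the first grasp closed roughly 5 mm above the tongs, which are untouched. I reopen and descend about 20 mm lower, watching the force.

```bash
python3 -m jog '{"fingers":[1,1,1,1,1],"dp":[[0,0,0],[0,0,0],[0,0,0],[0,0,0],[0,0,0]],"twist":[0,0,0,0,0]}'; python3 -m jog '{"fingers":[1,1,1,1,1],"dp":[[0,0,0],[0,0,0],[0,0,0],[0,0,0],[10,0,0]],"twist":[0,0,0,0,0]}';python3 -m jog '{"fingers":[1,1,1,1,1],"dp":[[10,0,-3],[20,0,-3],[27,0,-3],[30,0,-3],[30,0,-3]],"twist":[0,0,0,0,0]}'; python3 go.py 0.589 -0.2035 0.125 4
```

```text
time_s: 4.9
tcp_pos: [0.5874, -0.1994, 0.1737]
eef_rot: [91.4, 89.7, -174.7]
contact_force: [0.9, -0.5, -0.6]
gripper_width: 0.0347
time_s: 5.4
tcp_pos: [0.5883, -0.1996, 0.1647]
eef_rot: [109.8, 89.9, -156.3]
contact_force: [0.2, 0.9, -0.2]
gripper_width: 0.0744
time_s: 5.9
tcp_pos: [0.5881, -0.2025, 0.1339]
eef_rot: [100.7, 89.8, -165.3]
contact_force: [0.5, -0.3, 0.0]
gripper_width: 0.0876
t 5.9 tcp [ 0.5881 -0.2025  0.1339] xax [-0.003 -0.001 -1.   ] jaw yaw -176.1 F [ 0.5 -0.3  0. ] w 0.0876 j [ -1.   19.5 -12.8   0.1 -57.9   4.9]
dp [ 8.9 -0.8 -1. ]
twist 179.9 or -0.1
```

```bash
python3 -m jog '{"fingers":[1,1,1,0.6,0.4],"dp":[[3,0,0],[5,0,0],[7,0,0],[7,0,0],[7,0,0]],"twist":[0,0,0,0,0]}' 30; python3 -m jog '{"fingers":[0,0,0,0,0],"dp":[[0,0,0],[0,0,0],[0,0,0],[0,0,0],[0,0,0]],"twist":[0,0,0,0,0]}' 30; python3 -m jog '{"fingers":[0,0,0,0,0],"dp":[[0,0,0],[0,0,0],[0,0,0],[0,0,0],[0,0,0]],"twist":[0,0,0,0,0]}'; python3 go.py 0.589 -0.2035 0.125 4
```

```text
time_s: 6.4
tcp_pos: [0.5882, -0.2026, 0.1271]
eef_rot: [102.7, 89.8, -163.4]
contact_force: [1.0, 0.2, -0.2]
gripper_width: 0.0762
time_s: 6.9
tcp_pos: [0.5882, -0.2026, 0.1271]
eef_rot: [102.8, 89.8, -163.3]
contact_force: [-0.2, -0.6, -0.4]
gripper_width: 0.0373
time_s: 7.4
tcp_pos: [0.5883, -0.2026, 0.1271]
eef_rot: [104.4, 89.8, -161.7]
contact_force: [0.7, 0.1, -0.3]
gripper_width: 0.0253
t 7.4 tcp [ 0.5883 -0.2026  0.1271] xax [-0.003 -0.001 -1.   ] jaw yaw -176.09 F [ 0.7  0.1 -0.3] w 0.0253 j [ -1.   19.9 -13.2   0.1 -57.1   4.9]
dp [ 2.1 -0.6 -1. ]
twist 179.9 or -0.1
```

Gripped: the width reads 25.3 mm for a 26 mm bar. I lift and carry to the rest.

```bash
python3 -m jog '{"fingers":[0,0,0,0,0],"dp":[[-10,0,0],[-30,0,0],[-50,0,0],[-75,0,0],[-90,0,0]],"twist":[0,0,0,0,0]}' 40; python3 go.py 0.549 0.2005 0.217 18
```

```text
time_s: 7.9
tcp_pos: [0.5888, -0.2027, 0.2196]
eef_rot: [132.2, 89.9, -133.8]
contact_force: [0.0, 0.9, -1.7]
gripper_width: 0.0252
t 7.9 tcp [ 0.5888 -0.2027  0.2196] xax [-0.001 -0.001 -1.   ] jaw yaw -176.08 F [ 0.   0.9 -1.7] w 0.0252 j [ -1.   15.7  -6.3   0.1 -68.    4.9]
dp [  2.1  12.1 405. ]
twist 165.9 or -14.1
```

```bash
python3 -m jog '{"fingers":[0,0,0,0,0],"dp":[[0,1,20],[0,2,60],[0,3,105],[0,5,150],[0,6,195]],"twist":[0,-2,-4,-6,-8]}'; python3 go.py 0.549 0.2005 0.217 18
```

```text
time_s: 8.4
tcp_pos: [0.5686, -0.0072, 0.2199]
eef_rot: [116.7, 89.9, -141.4]
contact_force: [0.3, 0.3, -1.9]
gripper_width: 0.0253
t 8.4 tcp [ 0.5686 -0.0072  0.2199] xax [-0.002 -0.001 -1.   ] jaw yaw -168.04 F [ 0.3  0.3 -1.9] w 0.0253 j [ 19.   10.6 -13.    0.  -66.5  -7.1]
dp [  2.6 -23.9 207.3]
twist 174.0 or -6.0
```

```bash
python3 -m jog '{"fingers":[0,0,0,0,0],"dp":[[5,-5,45],[20,-10,90],[35,-15,135],[50,-21,175],[60,-24,200]],"twist":[-1,-2,-4,-5,-6]}';  python3 -m jog '{"fingers":[0,0,0,0,0],"dp":[[0,0,3],[0,0,7],[0,0,7],[0,0,7],[0,0,7]],"twist":[0,0,0,0,0]}'; python3 go.py 0.549 0.2005 0.087 18; python3 - <<'E'
from h import *
s=cap('side'); t=cap('top')
S=s['frame'][120:220,240:340]; T=t['frame'][150:250,215:315]
k=np.hstack([cv2.resize(a,(400,400),interpolation=cv2.INTER_CUBIC) for a in(T,S)])
cv2.imwrite('pics/f.png',cv2.cvtColor(k,cv2.COLOR_RGB2BGR))
E
```

```text
time_s: 8.9
tcp_pos: [0.5495, 0.1957, 0.159]
eef_rot: [104.2, 89.8, -147.7]
contact_force: [0.5, -0.2, -1.4]
gripper_width: 0.0254
time_s: 9.4
tcp_pos: [0.5476, 0.2015, 0.1596]
eef_rot: [102.4, 89.9, -149.5]
contact_force: [-0.4, 0.2, -1.2]
gripper_width: 0.0254
t 9.4 tcp [0.5476 0.2015 0.1596] xax [-0.002 -0.001 -1.   ] jaw yaw -161.98 F [-0.4  0.2 -1.2] w 0.0254 j [ 39.4  14.8 -15.9  -0.  -59.5 -21.3]
dp [72.6 -1.2 -1.3]
twist -180.0 or 0.0
```

View pics/f.png

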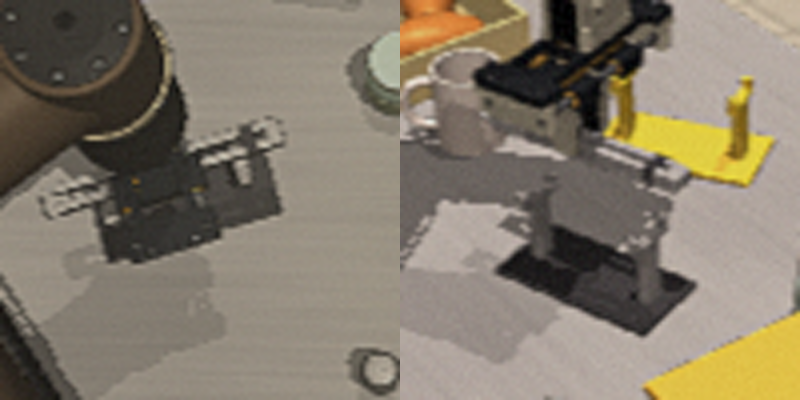

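```bash
python3 - <<'E'
from h import *
d=dict(np.load('pics/top.npz')); u=np.array([.951,.309,0])
import os
f=cv2.cvtColor(cv2.imread('pics/top0.png'),cv2.COLOR_BGR2RGB); g=cv2.cvtColor(f,cv2.COLOR_RGB2GRAY)
poly=proj(d,[[.567,.301,.008],[.622,.131,.008],[.535,.103,.008],[.481,.271,.008]])
for nm,c0 in(('s2 left',(241.5,200.5)),('s1 right',(275,190.5))):
    # bright profile along the projected own-y direction through the saddle
    P=ray(d,c0,.09)[0]
    vals=[]
    for k in np.arange(-45,46,3):
        p=proj(d,P+u*k*1e-3)[0].astype(np.float32)
        vals.append((int(k),int(cv2.getRectSubPix(g,(1,1),(float(p[0]),float(p[1])))[0,0])))
    print(nm,P.round(4),vals)
# tongs now, in the current top image: white-ish ends
t=d['frame']; base=np.array([.5476,.2015,.1546+.02-.005]); v=np.array([.309,-.951,0])
m=cv2.absdiff(cv2.cvtColor(t,cv2.COLOR_RGB2GRAY),g)
for k in(-.1,-.08,.06,.08,.1):
    row=[]
    for j in range(-30,31,3):
        p=proj(d,base+v*k+u*j*1e-3)[0]; row.append(int(cv2.getRectSubPix(cv2.cvtColor(t,cv2.COLOR_RGB2GRAY),(1,1),(float(p[0]),float(p[1])))[0,0]))
    print(k,row)
E
```

```text
s2 left [0.5261 0.2608 0.09  ] [(-45, 63), (-42, 63), (-39, 62), (-36, 62), (-33, 62), (-30, 63), (-27, 61), (-24, 62), (-21, 76), (-18, 127), (-15, 151), (-12, 138), (-9, 127), (-6, 149), (-3, 151), (0, 153), (3, 151), (6, 150), (9, 149), (12, 150), (15, 153), (18, 155), (21, 127), (24, 104), (27, 118), (30, 148), (33, 129), (36, 129), (39, 137), (42, 136), (45, 135)]
s1 right [0.5665 0.137  0.09  ] [(-45, 68), (-42, 68), (-39, 69), (-36, 71), (-33, 72), (-30, 70), (-27, 64), (-24, 58), (-21, 72), (-18, 133), (-15, 150), (-12, 150), (-9, 150), (-6, 155), (-3, 150), (0, 154), (3, 154), (6, 155), (9, 148), (12, 152), (15, 157), (18, 159), (21, 118), (24, 107), (27, 133), (30, 148), (33, 135), (36, 133), (39, 136), (42, 133), (45, 134)]
-0.1 [145, 147, 145, 144, 136, 144, 156, 142, 148, 154, 147, 124, 137, 142, 145, 147, 152, 112, 97, 87, 63]
-0.08 [143, 144, 146, 134, 86, 120, 149, 145, 126, 127, 63, 120, 162, 152, 131, 109, 100, 94, 96, 96, 98]
0.06 [53, 40, 56, 64, 57, 60, 136, 160, 129, 71, 51, 73, 135, 155, 147, 142, 145, 145, 144, 149, 149]
0.08 [72, 70, 72, 73, 64, 57, 64, 70, 71, 68, 71, 72, 69, 67, 88, 126, 149, 150, 149, 147, 145]
0.1 [146, 148, 151, 151, 143, 112, 102, 151, 149, 144, 141, 138, 154, 159, 144, 134, 150, 148, 146, 146, 150]
```

```bash
python3 - <<'E'
from h import *
out=[]
u=np.array([.951,.309,0]);v=np.array([.309,-.951,0])
for n,(x0,y0) in(('top',(230,170)),('side',(258,155))):
    d=dict(np.load(f'pics/{n}.npz')); f=cv2.cvtColor(cv2.imread(f'pics/{n}0.png'),cv2.COLOR_BGR2RGB)
    w,h=(66,52) if n=='top' else (60,47)
    s=400/w; k=cv2.resize(f[y0:y0+h,x0:x0+w],None,fx=s*1,fy=s,interpolation=cv2.INTER_CUBIC)[:312]
    for C,col in((np.array([.551,.2015,0]),(0,255,0)),(np.array([.547,.199,0]),(255,0,0))):
        for a in(-.065,.065):
            for b in(-.026,.026):
                q=(proj(d,C+v*a+u*b+[0,0,.092])[0]-[x0,y0]+.5)*s; cv2.drawMarker(k,tuple(int(i) for i in q),col,0,9,1)
        for a,b in((-.09,-.045),(-.09,.045),(.09,.045),(.09,-.045)):
            q=(proj(d,C+v*a+u*b+[0,0,.008])[0]-[x0,y0]+.5)*s; cv2.drawMarker(k,tuple(int(i) for i in q),col,1,9,1)
    out.append(k)
cv2.imwrite('pics/g.png',cv2.cvtColor(cv2.resize(np.hstack(out),None,fx=1,fy=1),cv2.COLOR_RGB2BGR))
E
```

```text
(no output)
```

View pics/g.png

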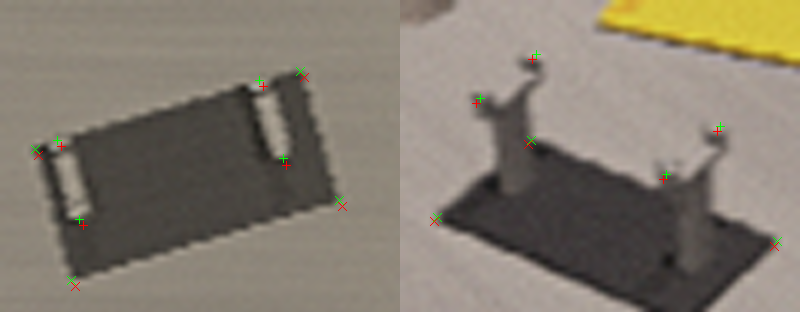

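Green crosses (rest centre 0.551, 0.2015) and red crosses (0.547, 0.199) bracket the saddles within about 3 mm in both views. I use (0.549, 0.2005) and lower with force checks.

```bash
python3 -m jog '{"fingers":[0,0,0,0,0],"dp":[[15,-1,0],[30,-1,0],[45,-1,0],[55,-1,0],[60,-1,0]],"twist":[0,0,0,0,0]}';  python3 -m jog '{"fingers":[0,0,0,0,0],"dp":[[2,0,0],[4,0,0],[6,0,0],[8,0,0],[9,0,0]],"twist":[0,0,0,0,0]}'; python3 go.py 0.5485 0.2015 0.085 18
```

```text
time_s: 10.0
tcp_pos: [0.5481, 0.2013, 0.0985]
eef_rot: [105.4, 89.8, -146.6]
contact_force: [0.2, -0.1, -1.7]
gripper_width: 0.0253
time_s: 10.5
tcp_pos: [0.5486, 0.2011, 0.0905]
eef_rot: [118.6, 89.8, -133.4]
contact_force: [-2.4, -5.1, 13.2]
gripper_width: 0.025
t 10.5 tcp [0.5486 0.2011 0.0905] xax [-0.002 -0.002 -1.   ] jaw yaw -161.98 F [-2.4 -5.1 13.2] w 0.025 j [ 39.3  18.8 -20.5   0.  -50.9 -21.3]
dp [ 5.5 -0.   0.4]
twist -180.0 or 0.0
```

```bash
python3 - <<'E'
from h import *
s=cap('side'); t=cap('top')
S=s['frame'][130:205,250:325]; T=t['frame'][160:235,220:295]
k=np.hstack([cv2.resize(a,(400,400),interpolation=cv2.INTER_CUBIC) for a in(T,S)])
cv2.imwrite('pics/i.png',cv2.cvtColor(k,cv2.COLOR_RGB2BGR)); print(r.get_state()['contact_force'],r.get_state()['moment'],r.get_state()['tcp_pos'])
E
```

```text
[-1.07906688 -4.3527627   6.25464541] [-1.37255099  0.36855007  0.13080122] [0.54855988 0.20112906 0.09054587]
```

View pics/i.png

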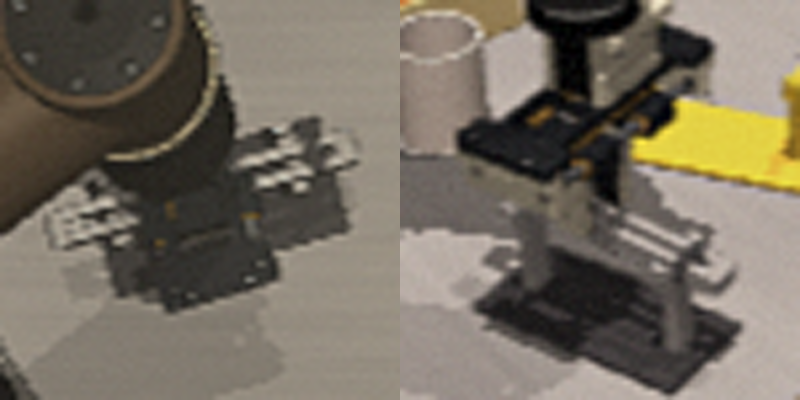

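In the top crop the saddle cheeks show on both sides of the bar, at (305,130)/(295,185) on the right and about (75,235) on the left. The moment says only the right end touches, so the bar is slightly tilted in the grip. I soften the grip, lower a bit more, then open.

```bash
python3 -m jog '{"fingers":[0,0,0,0,0],"dp":[[0,0,0],[1,0,0],[2,0,0],[3,0,0],[4,0,0]],"twist":[0,0,0,0,0]}' 5; python3 go.py 0.5485 0.2015 0.085 18|head -1
```

```text
time_s: 11.1
tcp_pos: [0.5489, 0.2016, 0.0873]
eef_rot: [126.5, 89.9, -125.4]
contact_force: [-1.7, -0.2, 7.8]
gripper_width: 0.026
t 11.1 tcp [0.5489 0.2016 0.0873] xax [-0.001 -0.001 -1.   ] jaw yaw -161.96 F [-1.7 -0.2  7.8] w 0.026 j [ 39.3  19.  -20.6   0.  -50.4 -21.3]
```

```bash
python3 -m jog '{"fingers":[0.4,0.5,0.6,0.7,0.7],"dp":[[0,0,0],[0,0,0],[0,0,0],[0,0,0],[0,0,0]],"twist":[0,0,0,0,0]}'; python3 -m jog '{"fingers":[0.8,0.8,0.8,0.8,0.8],"dp":[[0,0,0],[0,0,0],[0,0,0],[-10,0,0],[-25,0,0]],"twist":[0,0,0,0,0]}'; python3 -m jog '{"fingers":[1,1,1,1,1],"dp":[[-25,0,0],[-60,0,-10],[-90,0,-50],[-100,0,-95],[-100,0,-140]],"twist":[0,0,0,0,0]}'; python3 go.py 0.446 -0.207 0.22 -4;  python3 - <<'E'
from h import *
s=cap('side'); t=cap('top')
S=s['frame'][130:205,250:325]; T=t['frame'][160:235,220:295]
k=np.hstack([cv2.resize(a,(400,400),interpolation=cv2.INTER_CUBIC) for a in(T,S)])
cv2.imwrite('pics/j.png',cv2.cvtColor(k,cv2.COLOR_RGB2BGR))
E
```

```text
time_s: 11.6
tcp_pos: [0.5489, 0.2017, 0.0871]
eef_rot: [123.5, 89.9, -128.5]
contact_force: [-0.3, -0.8, 0.2]
gripper_width: 0.0587
time_s: 12.1
tcp_pos: [0.5484, 0.2013, 0.1121]
eef_rot: [116.3, 89.8, -135.7]
contact_force: [1.2, 0.3, 1.2]
gripper_width: 0.0703
time_s: 12.6
tcp_pos: [0.5936, 0.0678, 0.2161]
eef_rot: [-123.9, 89.8, -15.8]
contact_force: [1.7, 0.5, 0.1]
gripper_width: 0.0874
t 12.6 tcp [0.5936 0.0678 0.2161] xax [ 0.003 -0.001 -1.   ] jaw yaw -161.86 F [1.7 0.5 0.1] w 0.0874 j [ 25.3  13.4 -10.    0.1 -66.5  -7.2]
dp [  -4.1  225.8 -215.2]
twist -157.9 or 22.1
```

View pics/j.png

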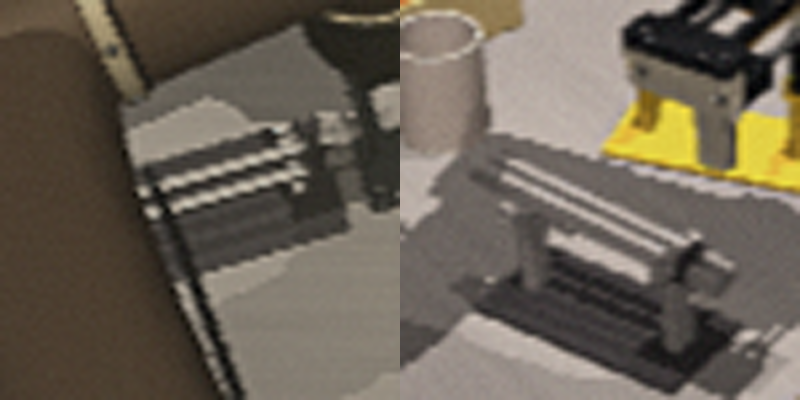

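The tongs lie along the rest over both saddles, and the gripper is clear of them. Next the knob: jaws along the hinge axis (yaw about -94°), so the knob can pivot between the pads.

```bash
python3 -m jog '{"fingers":[1,1,1,1,1],"dp":[[0,22,-21],[0,45,-43],[0,67,-64],[0,90,-86],[0,112,-107]],"twist":[-7,-14,-21,-28,-35]}'; python3 go.py 0.4455 -0.207 0.21 86.1
```

```text
time_s: 13.2
tcp_pos: [0.5184, -0.0725, 0.2149]
eef_rot: [117.6, 89.9, -99.3]
contact_force: [1.0, -1.0, -0.3]
gripper_width: 0.0878
t 13.2 tcp [ 0.5184 -0.0725  0.2149] xax [-0.    -0.002 -1.   ] jaw yaw -126.88 F [ 1.  -1.  -0.3] w 0.0878 j [ 13.6   6.4 -18.8   0.1 -64.8  39.4]
dp [  5.3 151.3 -22.4]
twist 147.0 or -33.0
```

```bash
python3 - <<'E'
from h import *
t=cap('top'); f=t['frame'];g=cv2.cvtColor(f,cv2.COLOR_RGB2GRAY)
u=np.array([.951,.309,0]);v=np.array([.309,-.951,0]);C=np.array([.549,.2005,.1])
for k in(-.1,-.09,-.05,-.02,.02,.05,.09,.1):
    print(k,[int(cv2.getRectSubPix(g,(1,1),tuple(float(i) for i in proj(t,C+v*k+u*j*1e-3)[0]))[0,0]) for j in range(-30,31,3)])
cv2.imwrite('pics/top_rest.png',cv2.cvtColor(f,cv2.COLOR_RGB2BGR))
E
```

```text
-0.1 [135, 139, 100, 97, 89, 77, 81, 98, 101, 101, 100, 87, 98, 102, 86, 87, 96, 99, 99, 99, 99]
-0.09 [100, 97, 97, 100, 95, 64, 84, 98, 100, 96, 104, 80, 79, 103, 106, 102, 100, 99, 97, 98, 100]
-0.05 [50, 54, 57, 54, 56, 62, 62, 65, 69, 69, 69, 69, 69, 70, 72, 74, 77, 79, 81, 84, 86]
-0.02 [62, 63, 62, 61, 63, 62, 60, 62, 61, 62, 63, 61, 64, 64, 63, 62, 62, 67, 76, 86, 88]
0.02 [63, 63, 63, 64, 65, 64, 64, 65, 65, 63, 63, 65, 63, 64, 64, 62, 64, 62, 66, 84, 89]
0.05 [64, 62, 64, 65, 65, 63, 63, 64, 64, 62, 63, 64, 63, 63, 62, 63, 66, 66, 80, 89, 89]
0.09 [56, 58, 59, 59, 58, 59, 60, 60, 60, 58, 61, 62, 64, 77, 82, 85, 87, 89, 90, 89, 86]
0.1 [46, 49, 50, 51, 49, 53, 56, 61, 65, 68, 70, 73, 79, 81, 84, 87, 89, 89, 88, 87, 85]
```

```bash
python3 -m jog '{"fingers":[1,1,1,1,1],"dp":[[0,35,-5],[0,75,-10],[0,115,-16],[0,145,-22],[5,151,-22]],"twist":[-7,-14,-21,-28,-33]}'; python3 -m jog '{"fingers":[1,1,1,1,1],"dp":[[8,0,0],[16,0,0],[24,0,0],[24,0,0],[24,0,0]],"twist":[0,0,0,0,0]}'; python3 go.py 0.4455 -0.207 0.13 86.1;  python3 - <<'E'
from h import *
s=cap('side'); t=cap('top')
S=s['frame'][140:260,260:420]; T=t['frame'][160:260,220:420]
f=s['frame']
k=np.hstack([cv2.resize(T,(400,200)),cv2.resize(S,(400,300),interpolation=cv2.INTER_CUBIC)[:200]]) if 0 else np.hstack([cv2.resize(t['frame'][170:245,335:410],(400,400)),cv2.resize(S[0:120,0:120],(400,400),interpolation=cv2.INTER_CUBIC)])
cv2.imwrite('pics/k.png',cv2.cvtColor(k,cv2.COLOR_RGB2BGR))
E
```

```text
time_s: 13.75
tcp_pos: [0.4433, -0.2115, 0.2118]
eef_rot: [97.3, 89.8, -85.9]
contact_force: [0.3, 0.2, -0.8]
gripper_width: 0.0878
time_s: 14.25
tcp_pos: [0.4435, -0.2111, 0.1875]
eef_rot: [81.7, 89.8, -101.5]
contact_force: [-0.2, 0.3, -0.5]
gripper_width: 0.0874
t 14.25 tcp [ 0.4435 -0.2111  0.1875] xax [-0.001 -0.003 -1.   ] jaw yaw -93.25 F [-0.2  0.3 -0.5] w 0.0874 j [ -2.3   4.5 -24.8   0.2 -60.7  89. ]
dp [57.5 -4.4 -1.8]
twist -179.4 or 0.6
```

View pics/k.png

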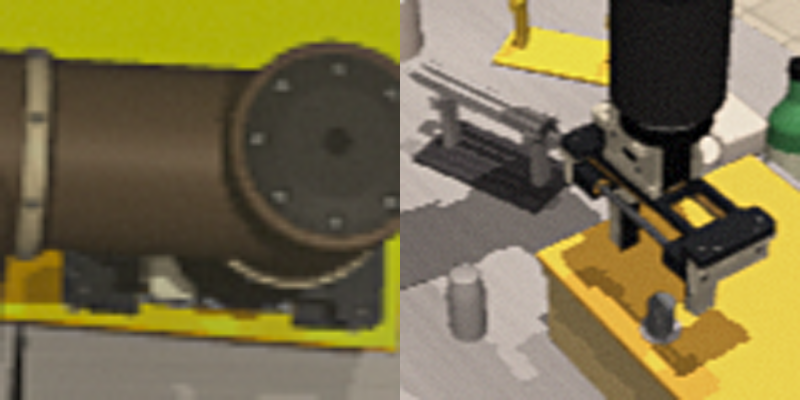

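The fingers stand on both sides of the knob, tips at (620,235) and (700,295) and knob at (660,315), and the tongs lie in the rest at (430–550, 70–135). I descend onto the knob and close.

```bash
python3 -m jog '{"fingers":[1,1,1,1,1],"dp":[[12,-4,-2],[25,-4,-2],[40,-4,-2],[52,-4,-2],[56,-4,-2]],"twist":[0,0,0,0,0]}' 30; python3 -m jog '{"fingers":[0.5,0.4,0.4,0.3,0.3],"dp":[[2,0,0],[2,0,0],[2,0,0],[2,0,0],[2,0,0]],"twist":[0,0,0,0,0]}';python3 -m jog '{"fingers":[0,0,0,0,0],"dp":[[0,0,0],[0,0,0],[0,0,0],[0,0,0],[0,0,0]],"twist":[0,0,0,0,0]}' 45; python3 -m jog '{"fingers":[0,0,0,0,0],"dp":[[0,0,0],[0,0,0],[0,0,0],[0,0,0],[0,0,0]],"twist":[0,0,0,0,0]}' 50;python3 go.py 0.4455 -0.207 0.13 86.1
```

```text
time_s: 14.85
tcp_pos: [0.4451, -0.2073, 0.1303]
eef_rot: [58.8, 89.8, -124.5]
contact_force: [-1.6, -0.0, -0.5]
gripper_width: 0.0874
time_s: 15.35
tcp_pos: [0.4454, -0.2073, 0.1287]
eef_rot: [73.2, 89.8, -110.0]
contact_force: [-0.4, -0.2, 0.2]
gripper_width: 0.0534
time_s: 15.85
tcp_pos: [0.4454, -0.208, 0.1288]
eef_rot: [76.0, 89.8, -107.3]
contact_force: [0.9, -5.3, -0.9]
gripper_width: 0.0251
time_s: 16.35
tcp_pos: [0.4454, -0.208, 0.1288]
eef_rot: [76.2, 89.8, -107.0]
contact_force: [0.5, -3.0, -0.7]
gripper_width: 0.0249
t 16.35 tcp [ 0.4454 -0.208   0.1288] xax [-0.001 -0.004 -1.   ] jaw yaw -93.25 F [ 0.5 -3.  -0.7] w 0.0249 j [ -1.9   8.  -29.5   0.3 -52.6  88.4]
dp [-1.2 -1.  -0.1]
twist -179.3 or 0.7
```

Knob gripped (24.9 mm, 50 N). I pull slowly through the seal, following the lid's arc.

```bash
python3 -m jog '{"fingers":[0,0,0,0,0],"dp":[[-1,0,0],[-2,0,0],[-3,0,0],[-4,0,0],[-5,0,0]],"twist":[0,0,0,0,0]}' 60; python3 -m jog '{"fingers":[0,0,0,0,0],"dp":[[-1,0,0],[-3,0,-1],[-4,0,-1],[-6,0,-1],[-8,0,-1]],"twist":[0,0,0,0,0]}'; python3 go.py 0.4525 -0.2085 0.164 86.1
```

```text
time_s: 16.85
tcp_pos: [0.4456, -0.2079, 0.1311]
eef_rot: [65.3, 89.8, -118.0]
contact_force: [14.3, -14.2, -37.9]
gripper_width: 0.0244
time_s: 17.35
tcp_pos: [0.4467, -0.2081, 0.1375]
eef_rot: [50.2, 89.7, -133.1]
contact_force: [6.5, -5.9, -9.3]
gripper_width: 0.0251
t 17.35 tcp [ 0.4467 -0.2081  0.1375] xax [-0.003 -0.003 -1.   ] jaw yaw -93.31 F [ 6.5 -5.9 -9.3] w 0.0251 j [ -1.9   7.6 -28.6   0.2 -54.   88.5]
dp [-26.5   0.2  -5.8]
twist -179.4 or 0.6
```

```bash
python3 -m jog '{"fingers":[0,0,0,0,0],"dp":[[-3,0,0],[-6,0,-1],[-9,0,-1.5],[-12,0,-2],[-14,0,-3]],"twist":[0,0,0,0,0]}'; python3 -m jog '{"fingers":[0,0,0,0,0],"dp":[[-3,0,0],[-6,0,-1],[-9,0,-2],[-12,0,-3],[-13,0,-3]],"twist":[0,0,0,0,0]}'; python3 go.py 0.4525 -0.2085 0.164 86.1; python3 - <<'E'
from h import *
s=cap('side'); t=cap('top')
k=np.hstack([cv2.resize(t['frame'][140:260,225:425],(400,240)),cv2.resize(s['frame'][150:270,250:450],(400,240),interpolation=cv2.INTER_CUBIC)])
k=cv2.resize(s['frame'][145:295,250:450],(800,600),interpolation=cv2.INTER_CUBIC)
cv2.imwrite('pics/l.png',cv2.cvtColor(k,cv2.COLOR_RGB2BGR))
E
```

```text
time_s: 17.85
tcp_pos: [0.4495, -0.2083, 0.151]
eef_rot: [42.6, 89.7, -140.7]
contact_force: [2.5, -4.8, -6.9]
gripper_width: 0.0251
time_s: 18.35
tcp_pos: [0.4529, -0.2085, 0.1637]
eef_rot: [44.0, 89.7, -139.3]
contact_force: [5.8, -5.3, -7.6]
gripper_width: 0.0245
t 18.35 tcp [ 0.4529 -0.2085  0.1637] xax [-0.004 -0.003 -1.   ] jaw yaw -93.32 F [ 5.8 -5.3 -7.6] w 0.0245 j [ -1.9   6.6 -25.8   0.2 -57.7  88.5]
dp [-0.3  0.   0.4]
twist -179.4 or 0.6
```

View pics/l.png

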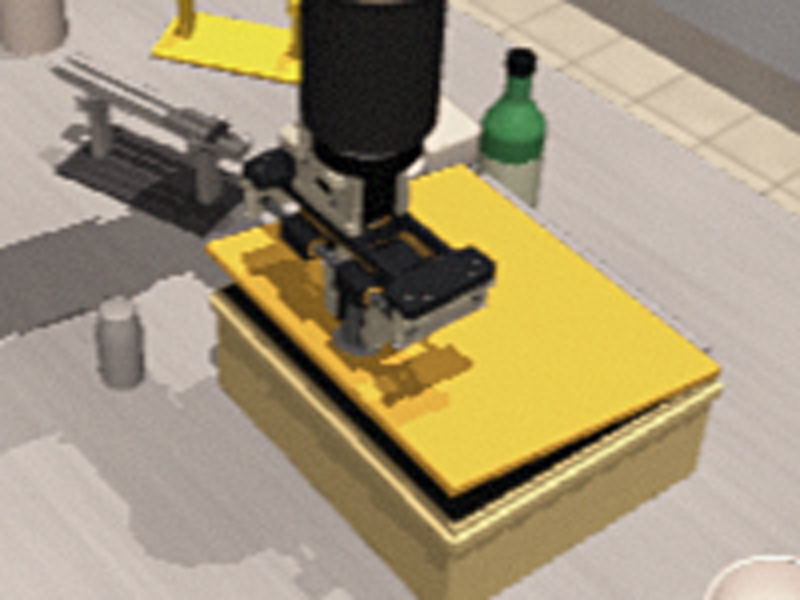

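The lid is open: its front corners show at (455,490) and (210,240) in the crop, and the tongs are in the rest at (55–245, 60–150). I compute the lid angle from the corners and check the tongs' pose.

```bash
python3 - <<'E'
from h import *
from scipy.optimize import minimize_scalar
s=dict(np.load('pics/side.npz')); a=np.radians(-3.7); X=np.array([np.cos(a),np.sin(a),0]);Y=np.array([-np.sin(a),np.cos(a),0])
K=np.array([.4455,-.207,0]); H=K+X*.235+[0,0,.114]
def pt(th,y): return H+Y*y-X*(.270*np.cos(th)-.008*np.sin(th))+np.array([0,0,.270*np.sin(th)+.008*np.cos(th)])
for px,y in(((363.75,267.5),-.15),((302.5,205),.15)):
    r_=minimize_scalar(lambda th:np.sum((proj(s,pt(th,y))[0]-px)**2),bounds=(0,.4),method='bounded'); print('lid rad',round(r_.x,3),'resid px',round(r_.fun**.5,2),'shut proj',proj(s,pt(0,y)).round(1))
# tongs: ends in side crop (4x): top corners mid of the ends
for e in((62,66),(240,145)):
    px=[250+e[0]/4,145+e[1]/4]; print('tongs end',ray(s,px,.1).round(3))
st=r.get_state(); print(st['time_s'],st['tcp_pos'].round(4),np.round(st['contact_force'],1),st['gripper_width'])
E
```

```text
lid rad 0.135 resid px 1.52 shut proj [[360.4 276.5]]
lid rad 0.165 resid px 1.45 shut proj [[300.2 215.9]]
tongs end [[0.517 0.298 0.1  ]]
tongs end [[0.573 0.091 0.1  ]]
18.45 [ 0.4529 -0.2085  0.1636] [ 4.8 -5.3 -8. ] 0.024693307178360057
```

```bash
python3 -m jog '{"fingers":[0,0,0,0,0],"dp":[[0,0,0],[0,0,0],[0,0,0],[0,0,0],[0,0,0]],"twist":[0,0,0,0,0]}' && python3 -c "
from plant import r; print(r.close_job())"
```

```text
time_s: 18.95
tcp_pos: [0.4527, -0.2085, 0.1629]
eef_rot: [37.2, 89.7, -146.2]
contact_force: [3.5, -4.1, -6.8]
gripper_width: 0.0247
the job is handed in; nothing more can be done
None
```

The steel tongs are lying in the grey rest, released. The lid is broken free of its seal and held by the knob at about 0.15 rad, roughly 40 mm open. I handed the job in at about 19 s of the 56 s allowed; it gave no verdict.

**Last checks**
- **Lid:** the two front corners gave 0.135 and 0.165 rad, both inside the allowed range. The knob was still gripped (24.7 mm wide at 60 N) and the arm steady to within about 1 mm.
- **Tongs:** in the last side view they lie over both saddles, about 5 mm along, 5–6 mm across and 3° (0.05 rad) off my estimate of the rest's middle. The across figure is about the 5 mm of free play in the saddles, so part of it is measuring error. The arm hid the rest in the top view, so I could not cross-check it there.

**What went wrong or disagreed**
- **First grasp missed:** the fingers shut just above the tongs without touching them. The real fingertips sat about level with the reported TCP, not 17 mm ahead of it, so I gripped again about 17 mm lower.
- **Lowering into the rest:** one end touched first, with 13 N of contact force, because the bar was slightly tilted in the grip. I softened the grip, lowered a little further and then let go.
- **Breaking the seal:** the highest pull I read was 38 N, against the stated 15 to 20 N. The lid did not fly open.
- **Bystanders:** I did not measure them at the end.
- **Budget:** I viewed 13 pictures, three over the budget of 10.

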